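Tare a balance with its touch-free sensor

ROBOT

A 7-joint arm with a two-finger parallel gripper is mounted at the origin on the work surface; the furniture and walls round the work are solid. World frame = base frame: x ahead of the robot, y to its left, z up, the work surface at z = 0. Lengths are in mm, angles in rad, forces in N, time in s.
With the tool pointing down it reaches from about 425 to 875 mm from the base axis. Payload 8.4 kg.
Tool frame: the origin (TCP) lies between the finger pads; the fingertips stand 17 mm ahead of it and the grasp point (between the pads) lies 2 mm behind it; z points along the fingers, y is the line along which they close (so a half turn about z gives the same grasp; the last joint's range is limited). The gripper opens to 87 mm and grips with 3 to 60 N. Pads are 19 mm wide; open, the fingers measure 117 mm over their backs; the gripper's body (75 mm by 190 mm) begins 51 mm behind the grasp point.
Start: joints at [-1.406, 0.333, 0.04, 1.465, -0.013, 1.343, -0.059], TCP at [169.49, 627.484, 215.146] pointing down, gripper open.
Joint ranges: [-2.58, 2.58], [-0.38, 2.09], [-1.3, 1.39], [0.25, 2.4], [-1.5, 4.64], [0.08, 2.09], [-2.65, 2.65]. Speed limits (rad/s): [2.22, 2.22, 2.79, 2.79, 3.14, 3.14, 3.14].

INTERFACE

Orientations are given as a unit quaternion [w, x, y, z].
In Python, from bench import bot, camera, camera_info, look_for, outline_of, spot_point gives the robot as it stands.
- The arm moves only by the tool arm_command, never from a script. Its argument "deltas" is a list of rows, each an object with "rot": the turn, a rotation vector about the tool's x, y, z each as a share of 90 degrees, from -1 to 1, a list of three; "offset": the shift along the tool's x, y, z each as a share of 0.2 m, from -1 to 1, a list of three; "gripper": the closure, from 0 (fully open) to 1 (shut). In form: [{"rot": [ax, ay, az], "offset": [dx, dy, dz], "gripper": gripper}, ...]. A call has 1 to 10 rows; each row is the pose to reach, as a shift and turn from the pose commanded when the call began, along the tool's axes at that moment; what a row does not reach only later rows make up. A row lasts 1/12 s, in which the tool goes at most 41.7 mm and 7.16 degrees, less where a joint would pass 70% of its speed; a pose out of reach is approached as far as the arm can. A call with a number of a shift or a turn outside -1 to 1 is refused whole. A call with a gripper value outside its range is refused whole. The fingers move at their own pace and stop on an object; "newtons" is the grip in N (left out, the last holds). Time passes only in rows, so rows that repeat a pose let the fingers close. It gives the time, the measured TCP pose, the force, the opening and the grip force at its end, in the units of the state.
- bot.observe(): the state, without advancing time (a new reading comes with each control period).
- camera(name): name is "side" or "top"; returns (picture, depth): 400x640x3 uint8, red, green, blue; 400x640 float32, mm along the optical axis (not along the pixel's ray), 0 where there is no reading.
- camera_info(name): a dict with "intrinsics" (3x3 intrinsics, pixels), "distortion" ([k1, k2, p1, p2, k3] as OpenCV has them; the pictures are not rectified), "camera_from_world" (4x4, takes a point from world to camera coordinates). Camera axes: x right, y up, looking along -z (the intrinsics and any distortion apply to the point x, -y, -z); pixel columns grow to the right and rows downward; lengths in mm; the calibration is good to about 2 mm. A picture is of the moment at which its call begins. camera_info takes no time and is no camera call.
- bot.job_done(): hands the job in; it is judged then, once.
Trained networks look in the newest picture that a camera, given by its name, has taken for a name from the list of things; names that differ only in an ending like _2 or _b are one class to them, and where a whole thing is asked for, a point or a joint stands for the part that bears it (a point fixed in the world has none). Each returns a list of dicts, best first, with "conf" (0 to 1); they miss things now and then, are a little off and sometimes report something else, mostly with a low value. They report only what shows in the picture. A call takes as long as a camera call.
- look_for(camera, target): "uv" ([column, row] in pixels, amid what is visible of it).
- outline_of(camera, target): "pixels" (400x640 bool, what is visible of it) and "uv" ([column, row] in pixels, amid what is visible of it).
- spot_point(camera, target): "uv" ([column, row] in pixels: a listed point, or the origin of a listed thing).
The state is a dict: "t": time; "joint_pos": joint angles; "qd": joint speeds; "joint_torque": joint torques, N m; "ee_pos": TCP position; "ee_rot": TCP orientation; "ft_force": force on the tool from outside, world axes, zero at the start; "ft_torque": the same for the moment, N m; "finger_gap": opening from 0.0 (shut) to 1.0 (fully open); "finger_force": force on a finger pad.
Only numpy, scipy, OpenCV 4.12 (cv2) and the standard library are available. Lean on these libraries where they do the work, as an engineer would, in place of code of your own. Each camera call takes 0.05 s, during which the arm holds its last target. There are 200 camera calls.

TASK

Tare the balance with the empty cup standing on its pan: with your fingertips push the clear draft cover fully shut, then point at the round touch-free sensor on the left of the control panel, holding still with the fingertips a finger's breadth straight above it for two full seconds without touching the panel, and then push the cover fully open to the back so that the cup can be filled. Lift nothing, do not hover over the oblong sensor on the right, push the cover gently, and leave the cup and the things standing round the balance where they are.

Things in the scene. Friction and masses are not known exactly. Their poses are not given: they have to be found in the camera images.
- balance: electronic laboratory balance, fixed, foot 220 mm (its x, front to back) by 170 mm (its y). Origin: centre of its foot, on the table. Its x axis points from the control panel at its front to the back, y to its left, z up. Steel pan (84 mm across, top at height 53.5 mm) under a clear draft shield 116 mm by 150 mm centred at x = +47 mm, rails up to 113 mm high. A clear cover slides front-back on top of the shield.
- panel: the balance's white control panel, 100 x 166 mm, sloping down 7 degrees towards the front, surface 36 to 48 mm above the table, dark display in the middle, one touch-free infrared sensor window at each side. Origin: centre of its surface; axes as the balance's. Touching it upsets the balance.
- tare_sensor (a point): the tare sensor: ROUND black window, 22 mm across with a thin metal rim (27 mm), at the left (balance +y) end of the panel. The point is the centre of the window's surface, about 43 mm above the table, 69 mm in front of and 62 mm left of the balance's origin. It answers when a fingertip hovers over it, about 10 to 30 mm above.
- print_sensor (a point): the print sensor: OBLONG black window, 28 x 13 mm, at the right (balance -y) end of the panel; the point is the centre of its surface. Not to be set off.
- draft_cover (a joint): travel of the clear draft cover (110 x 136 x 4 mm) along the balance's +x axis, m: 0 = fully shut, 0.065 = fully open (pushed to the back), firm stops at both ends. It only slides, needs 1 to 2 N, and stays where it is left.
- cover_pull (a point): centre of the floor of the finger pull on the cover: a shallow open-topped tray with black floor and grey rim, inside 46 mm (balance x) by 66 mm (balance y), rim walls 6 mm thick and 9.5 mm high above this point; the point is 111 mm above the table, 30 mm behind the cover's front edge, and moves with the cover. Closed fingertips set down into the tray push either wall; the outside of the rim (58 mm over the walls in balance x) can be pushed too. Axes as the balance's.
- cup: small empty white cup, 58 mm across, 44 mm high, loose on the pan; origin at the centre of its underside, z up.
- jar_iron: bystander: lidded glaze jar, 54 mm across, 70 mm high, standing in front of the balance's left corner; origin at the centre of its underside.
- jar_celadon: bystander: lidded glaze jar, 65 mm across, 62 mm high, left of the work; origin at the centre of its underside.
- jar_honey: bystander: lidded glaze jar, 58 mm across, 68 mm high, left of the work; origin at the centre of its underside.
- jar_cobalt: bystander: lidded glaze jar, 62 mm across, 75 mm high, left of the work; origin at the centre of its underside.
- label_roll: bystander: roll 60 mm across, 26 mm high, lying left of the work; origin at the centre of its underside.

How it is judged (in metres and radians):
On the way, in this order (a step that is already met when the one before it is completed fails the run):
1. the draft cover is fully shut (within 6 mm) (value of joint draft_cover below 0.006 m), for 0.2 s.
2. with the cover still shut, the fingertips hover straight above the round tare sensor (within 18 mm sideways, no more than about 45 mm above) and dwell 1.5 s (value of joint draft_cover below 0.006 m and horizontal distance between the grasp point and tare_sensor below 0.018 m and distance between the grasp point and tare_sensor below 0.065 m), for 1.5 s.
3. the draft cover is fully open (within 6 mm of its stop) (value of joint draft_cover above 0.059 m), for 0.2 s.
At the end, for the whole second after the job is handed in: The draft cover stands fully open again (within 6 mm of its stop) and at rest, the cup stands upright where it stood on the pan (within 8 mm), after the cover was shut and the round sensor pointed at for 1.5 s meanwhile (value of joint draft_cover above 0.059 m and velocity of joint draft_cover between -0.005 and 0.005 m/s and distance of cup from where it was at the start of the episode below 0.008 m and angle between cup's own z axis and vertical below 0.1 rad and linear speed of cup below 0.01 m/s); the robot touches nothing.
It fails at once if the control panel is touched (contact force between any of the fingers, the arm and panel above 0.5 N).
It fails at once if the fingertips hover close above the oblong print sensor (horizontal distance between the grasp point and print_sensor below 0.02 m and distance between the grasp point and print_sensor below 0.065 m).
It fails at once if the balance or its cover is struck or forced (over 40 N) (contact force between any of the fingers, the arm and balance above 40 N).
It fails at once if the cup is touched, shifted over 8 mm or lifted (contact force between any of the fingers, the arm and cup above 0.5 N or distance of cup from where it was at the start of the episode above 0.008 m).
It fails at once if a bystander is shifted or lifted (over 15 mm) (distance of any of jar_iron, jar_celadon, jar_honey, jar_cobalt, label_roll from where it was at the start of the episode above 0.015 m).
It also fails if it takes over 54 s, if anything falls off the work surface, if the arm or the gripper's body presses on something with over 40 N, if the wrist force passes 120 N, or if a joint passes its speed limit or range.

## Working session

There is one attempt and no reset: what is moved stays moved. The work goes in short steps, Python scripts to look and compute and a tool call to move; the robot and the scene stay as the last step left them, time stands still between calls to the robot, and variables do not carry over. Pictures are saved under pics/ and viewed, at most 10 in all, crops included, and the job is handed in when it is done.

Besides the shell and the picture viewer there is one more tool, called after ">>>" as a command line: name --argument value ..., lists and objects as JSON in quotes. arm_command: Moves the arm, as the interface text tells. Its arguments: {"type":"object","properties":{"deltas":{"type":"array"},"newtons":{"type":"number"}},"required":["deltas"]}

```bash
mkdir -p pics; cat > h.py <<'E'
import numpy as np, cv2
from bench import bot, camera, camera_info, look_for, outline_of, spot_point
def ray(cam,uv):
    i=camera_info(cam);K=np.array(i["intrinsics"],float);T=np.array(i["camera_from_world"],float)
    n=cv2.undistortPoints(np.array([[uv]],float),K,np.array(i["distortion"],float))[0,0]
    d=T[:3,:3].T@np.array([n[0],-n[1],-1]); o=-T[:3,:3].T@T[:3,3]
    return o,d
def at_z(cam,uv,z):
    o,d=ray(cam,uv); return o+d*(z-o[2])/d[2]
def at_depth(cam,uv,dep):
    o,d=ray(cam,uv); return o+d*dep
E
python3 - <<'E'
from h import *
s=bot.observe();print({k:np.round(s[k],3) for k in("t","ee_pos","ee_rot","finger_gap")})
for c in("side","top"):
    im,dp=camera(c);cv2.imwrite(f"pics/{c}0.png",im[:,:,::-1])
    for n,z in(("tare_sensor",43),("print_sensor",43),("cover_pull",111),("balance",0),("panel",42),("cup",53.5),("jar_iron",0),("jar_celadon",0),("jar_honey",0),("jar_cobalt",0),("label_roll",0)):
        for r in spot_point(c,n)[:2]:
            u,v=r["uv"]; print(c,n,round(r["conf"],2),np.round(r["uv"]),np.round(at_z(c,r["uv"],z)), np.round(at_depth(c,r["uv"],dp[min(399,int(v)),min(639,int(u))])))
E
```

```text
{'t': np.float64(0.0), 'ee_pos': array([169.403, 627.04 , 214.252]), 'ee_rot': array([-0.   ,  0.132,  0.991, -0.001]), 'finger_gap': np.float64(1.0)}
side tare_sensor 0.84 [325. 234.] [437. 132.  43.] [437. 132.  43.]
side tare_sensor 0.17 [386. 212.] [608. 142.  43.] [554.  72. 110.]
side print_sensor 0.66 [342. 268.] [423.  23.  43.] [423.  24.  43.]
side cover_pull 0.61 [388. 215.] [553.  62. 111.] [555.  64. 109.]
side balance 0.96 [360. 254.] [502.  81.   0.] [475.  40.  47.]
side balance 0.67 [263. 217.] [345. 305.   0.] [337. 276.  24.]
side panel 0.65 [335. 249.] [437.  80.  42.] [436.  78.  44.]
side cup 0.53 [383. 233.] [551.  72.  54.] [534.  49.  77.]
side jar_iron 0.58 [273. 253.] [324. 169.   0.] [318. 146.  22.]
side jar_celadon 0.78 [288. 206.] [420. 317.   0.] [409. 286.  25.]
side jar_honey 0.57 [321. 197.] [518. 320.   0.] [498. 277.  34.]
side jar_cobalt 0.85 [277. 186.] [426. 422.   0.] [398. 333.  62.]
side label_roll 0.92 [263. 219.] [341. 294.   0.] [333. 263.  26.]
top tare_sensor 0.62 [336. 204.] [433. 147.  43.] [433. 147.  41.]
top print_sensor 0.57 [392. 209.] [425.  24.  43.] [425.  23.  42.]
top cover_pull 0.76 [376. 145.] [548.  68. 111.] [548.  68. 111.]
top balance 0.74 [365. 179.] [498.  78.   0.] [489.  85.  49.]
top panel 0.95 [362. 204.] [435.  91.  42.] [434.  91.  48.]
top cup 0.55 [370. 151.] [549.  73.  54.] [534.  81. 117.]
top jar_iron 0.88 [324. 256.] [322. 168.   0.] [320. 171.  72.]
top jar_celadon 0.69 [261. 214.] [414. 311.   0.] [408. 307.  59.]
top jar_celadon 0.52 [210. 208.] [426. 425.   0.] [417. 411.  75.]
top jar_honey 0.73 [265. 172.] [509. 304.   0.] [497. 299.  65.]
top jar_cobalt 0.89 [212. 206.] [431. 421.   0.] [422. 408.  75.]
top label_roll 0.74 [267. 247.] [340. 296.   0.] [340. 296.  -1.]
```

```bash
python3 - <<'E'
import cv2
for c,(x0,x1,y0,y1) in {"side":(240,460,140,305),"top":(250,470,80,245)}.items():
    a=cv2.imread(f"pics/{c}0.png")[y0:y1,x0:x1]
    cv2.imwrite(f"pics/{c}c.png",cv2.resize(a,(660,495),interpolation=cv2.INTER_CUBIC))
E
```

```text
(no output)
```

View pics/sidec.png

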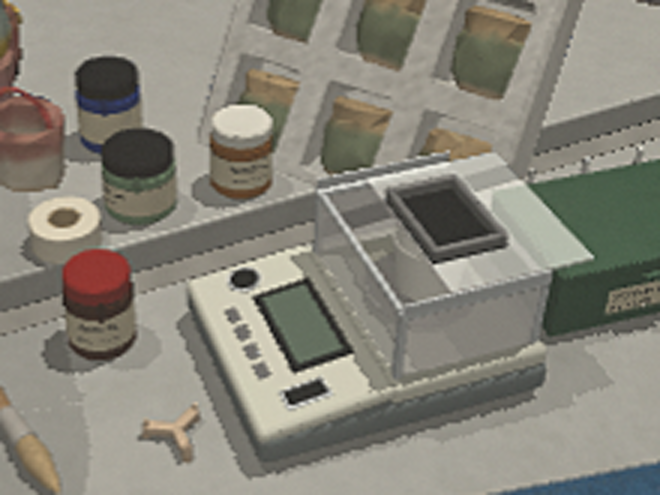

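View pics/topc.png

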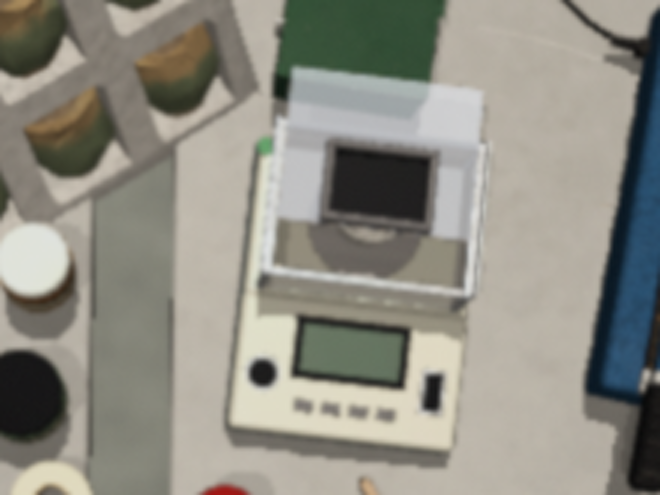

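Both crops show the cover pushed well back. Full-picture pixels: tare window at side (322,233) and top (337,204); pull floor centre at side (389,212) and top (377,142). The space above the panel and the cover is free.

```bash
python3 - <<'E'
from h import *
T=lambda u,v:(250+u/3,80+v/3)
S=lambda u,v:(240+u/3,140+v/3)
t=at_z("top",T(262,372),43);p=at_z("top",T(432,392),43);print("tare,print top",t,p)
print("side",at_z("side",S(245,278),43),at_z("side",S(307,391),43))
d=(t-p)[:2];print("yaw",np.degrees(np.arctan2(-d[0],d[1])),np.linalg.norm(d))
c=np.array([at_z("top",T(*q),111)[:2] for q in((332,146),(438,155),(430,226),(325,215))]);print("pull",c,c.mean(0))
c2=np.array([at_z("side",S(*q),111)[:2] for q in((390,208),(455,184),(500,243),(437,257))]);print("pull side",c2,c2.mean(0))
for n in("top","side"):
    im,dp=camera(n)
    for name in("cover_pull","tare_sensor"):
        for r in outline_of(n,name)[:1]:
            m=r["pixels"]; vs,us=np.nonzero(m); P=np.array([at_depth(n,(u,v),dp[v,u]) for u,v in zip(us,vs) if dp[v,u]>0])
            print(n,name,r["conf"],len(P),np.median(P,0),cv2.minAreaRect(P[:,:2].astype(np.float32)),np.percentile(P[:,2],[5,50,95]))
c=np.array([at_z("top",T(*q),113)[:2] for q in((278,125),(486,148),(470,297),(262,275))]);print("shield top",c,c.mean(0))
print("R",cv2.Rodrigues(np.eye(3))[0].T, np.round(bot.observe()["ft_force"],2))
E
```

```text
tare,print top [433.50310998 143.27434148  43.        ] [420.90228421  19.93671617  43.        ]
side [433.66682242 139.75668746  43.        ] [421.92724024  17.49676289  43.        ]
yaw -5.833400958300907 123.97963794638723
pull [[583.21784029 100.49305158]
 [578.60764097  26.51935583]
 [528.01790163  32.77569419]
 [534.17542988 105.43407107]] [556.00470319  66.30554317]
pull side [[527.33796762  94.41614338]
 [586.1888066   99.23965266]
 [575.5962482   28.13247706]
 [527.78335298  33.73662453]] [554.22659385  63.88122441]Traceback (most recent call last):
  File "<stdin>", line 13, in <module>
  File "h.py", line 11, in at_depth
    o,d=ray(cam,uv); return o+d*dep
        ~~~^^^^^^^^
  File "h.py", line 4, in ray
    i=camera_info(cam);K=np.array(i["intrinsics"],float);T=np.array(i["camera_from_world"],float)
ValueError: time passes only in moves, steps and waits
```

```bash
cat >> h.py <<'E'
_ci={c:camera_info(c) for c in("side","top")}
def camera_info(c): return _ci[c]
from scipy.spatial.transform import Rotation as Rn
YAW=-5.83; a=np.radians(YAW); TARE=np.array([433.6,141.5]); BX=np.array([np.cos(a),np.sin(a)]); BY=np.array([-BX[1],BX[0]])
O=TARE+69*BX-62*BY
W=lambda x,y:O+x*BX+y*BY
def go(*tgt):
    "shares to reach TCP targets (world), tool down aligned to balance"
    s=bot.observe();q=s["ee_rot"];R=Rn.from_quat([q[1],q[2],q[3],q[0]])
    G=Rn.from_matrix(np.column_stack([np.r_[-BX,0],np.r_[BY,0],[0,0,-1]]))
    print("t",s["t"],"pos",np.round(s["ee_pos"],1),"bal",np.round([(np.array(s["ee_pos"][:2])-O)@BX,(np.array(s["ee_pos"][:2])-O)@BY],1),"F",np.round(s["ft_force"],1),"rot",np.round((R.inv()*G).as_rotvec()/(np.pi/2),4))
    for t in tgt: print(np.round(t,1),"->",np.round(R.inv().apply(np.array(t)-s["ee_pos"])/200,4))
E
python3 - <<'E'
from h import *
im,dp=camera("top")
i=camera_info("top");K=np.array(i["intrinsics"]);M=np.array(i["camera_from_world"]);R=M[:3,:3];o=-R.T@M[:3,3]
uv=np.stack(np.meshgrid(np.arange(640.),np.arange(400.)),-1).reshape(-1,1,2)
n=cv2.undistortPoints(uv,K,np.array(i["distortion"],float))[:,0]
P=o+(np.c_[n[:,0],-n[:,1],-np.ones(len(n))]*dp.reshape(-1,1))@R
P=P[dp.ravel()>0]
for x in range(100,801,100): print(x,[int(P[(abs(P[:,0]-x)<50)&(abs(P[:,1]-y)<50)][:,2].max(initial=-1)) for y in range(-100,801,100)])
go((*W(59,-1.7),215),(*W(59,-1.7),132))
E
```

```text
100 [214, 264, 267, 5, 182, 179, 338, 426, 159, 3]
200 [8, 17, 23, 23, 185, 665, 667, 588, 337, 59]
300 [93, 15, 73, 74, 59, 99, 203, 204, 63, 6]
400 [99, 51, 51, 72, 68, 87, 202, 203, 59, 57]
500 [94, 123, 125, 52, 74, 101, 6, 6, 6, 5]
600 [64, 123, 122, 88, 162, 191, 187, 6, 7, 7]
700 [56, 68, 81, 192, 192, 189, 165, 8, 5, 7]
800 [34, 122, 75, 191, 179, 106, 107, 106, 5, 5]
t 1.35 pos [169.5 627.5 215.1] bal [-381.1  518.6] F [ 1.1 -0.6  0.4] rot [-1.000e-04 -0.000e+00 -1.032e-01]
[554.5  65.1 215. ] -> [-2.5915e+00 -2.2123e+00  8.0000e-04]
[554.5  65.1 132. ] -> [-2.5915 -2.2123  0.4158]
```

>>> arm_command --deltas '[{"rot":[0,0,0],"offset":[0,0,-0.2],"gripper":1},{"rot":[0,0,0],"offset":[0,0,-0.4],"gripper":1},{"rot":[0,0,0],"offset":[0,0,-0.45],"gripper":1},{"rot":[0,0,-0.03],"offset":[-0.14,-0.12,-0.45],"gripper":1},{"rot":[0,0,-0.06],"offset":[-0.28,-0.24,-0.45],"gripper":1},{"rot":[0,0,-0.103],"offset":[-0.42,-0.36,-0.45],"gripper":1},{"rot":[0,0,-0.103],"offset":[-0.56,-0.48,-0.45],"gripper":1},{"rot":[0,0,-0.103],"offset":[-0.7,-0.6,-0.45],"gripper":1},{"rot":[0,0,-0.103],"offset":[-0.84,-0.72,-0.45],"gripper":1},{"rot":[0,0,-0.103],"offset":[-0.98,-0.84,-0.45],"gripper":1}]' --newtons 10

```text
t: 2.18
ee_pos: [315.7, 412.6, 305.4]
ee_rot: [0.0, 0.051, 0.999, 0.0]
ft_force: [0.9, -0.7, 0.1]
finger_gap: 0.323
finger_force: 0.0
```

```bash
python3 -c "
from h import *
go((*W(59,-1.7),215))"
```

```text
t 2.1833 pos [315.7 412.6 305.4] bal [-213.8  319.7] F [ 0.9 -0.7  0.1] rot [ 0.0005  0.0001 -0.0002]
[554.5  65.1 215. ] -> [-1.3645 -1.6071  0.451 ]
```

>>> arm_command --deltas '[{"rot":[0,0,0],"offset":[-0.13,-0.15,0],"gripper":1},{"rot":[0,0,0],"offset":[-0.26,-0.3,0],"gripper":1},{"rot":[0,0,0],"offset":[-0.39,-0.45,0],"gripper":1},{"rot":[0,0,0],"offset":[-0.52,-0.6,0],"gripper":1},{"rot":[0,0,0],"offset":[-0.65,-0.75,0],"gripper":1},{"rot":[0,0,0],"offset":[-0.75,-0.88,0],"gripper":1},{"rot":[0,0,0],"offset":[-0.84,-1,0],"gripper":1}]'

```text
t: 2.77
ee_pos: [462.8, 195.7, 305.5]
ee_rot: [0.0, 0.052, 0.999, 0.0]
ft_force: [-0.0, 1.4, 0.5]
finger_gap: 0.006
finger_force: 0.0
```

>>> arm_command --deltas '[{"rot":[0,0,0],"offset":[-0.13,-0.15,0],"gripper":1},{"rot":[0,0,0],"offset":[-0.26,-0.3,0],"gripper":1},{"rot":[0,0,0],"offset":[-0.39,-0.45,0.1],"gripper":1},{"rot":[0,0,0],"offset":[-0.52,-0.6,0.25],"gripper":1},{"rot":[0,0,0],"offset":[-0.52,-0.6,0.4],"gripper":1},{"rot":[0,0,0],"offset":[-0.52,-0.6,0.5],"gripper":1},{"rot":[0,0,0],"offset":[-0.52,-0.6,0.6],"gripper":1},{"rot":[0,0,0],"offset":[-0.52,-0.6,0.6],"gripper":1},{"rot":[0,0,0],"offset":[-0.52,-0.6,0.6],"gripper":1}]'

```text
t: 3.52
ee_pos: [552.5, 68.1, 185.0]
ee_rot: [-0.001, 0.051, 0.999, -0.0]
ft_force: [0.6, -1.2, 0.9]
finger_gap: 0.005
finger_force: 0.0
```

```bash
python3 -c "
from h import *
go((*W(59,-1.7),132))
for c,b in (('side',(330,450,130,220)),('top',(310,430,80,170))):
    im,dp=camera(c);x0,x1,y0,y1=b
    cv2.imwrite('pics/%s1.png'%c,cv2.resize(im[y0:y1,x0:x1,::-1],None,fx=5,fy=5,interpolation=cv2.INTER_CUBIC))
    r=spot_point(c,'cover_pull')[:1]
    for k in r: print(c,k['conf'],k['uv'],at_z(c,k['uv'],111))
"
```

```text
t 3.5167 pos [552.5  68.1 185. ] bal [56.7  1.1] F [ 0.6 -1.2  0.9] rot [-0.0004 -0.0008 -0.0002]
[554.5  65.1 132. ] -> [-0.0119 -0.0137  0.2649]
side 0.6 [388.8, 213.4] [556.2269021   65.29969625 111.        ]
top 0.6 [376.7, 144.4] [550.39902043  67.24561157 111.        ]
```

View pics/side1.png

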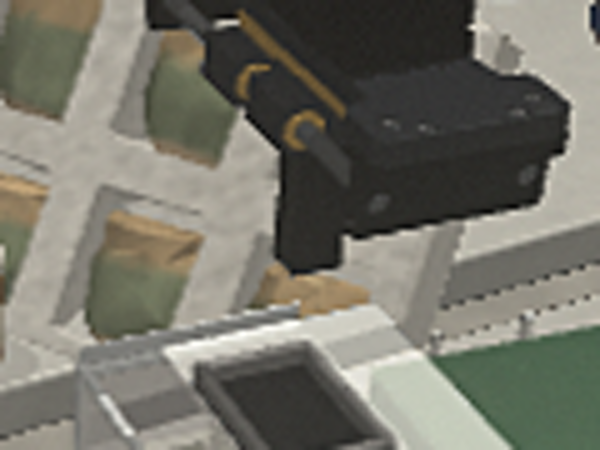

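View pics/top1.png

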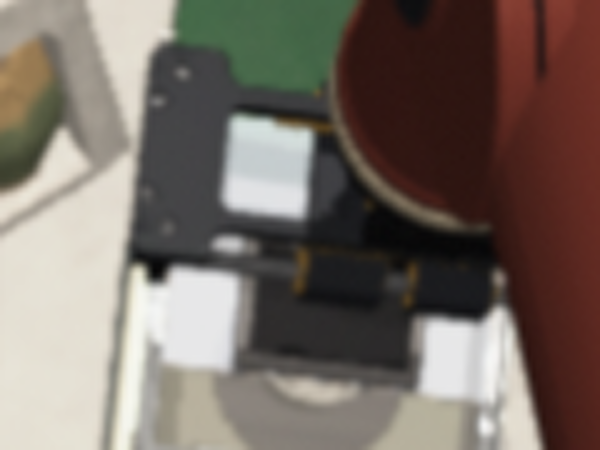

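The closed fingertips (side crop ≈(310,270), i.e. full (392,184)) hang above the tray, whose floor is at side (389,213). In the top view the gripper partly hides it. I'll lower into the tray.

>>> arm_command --deltas '[{"rot":[0,0,0],"offset":[-0.01,-0.01,0.06],"gripper":1},{"rot":[0,0,0],"offset":[-0.01,-0.01,0.12],"gripper":1},{"rot":[0,0,0],"offset":[-0.01,-0.01,0.17],"gripper":1},{"rot":[0,0,0],"offset":[-0.01,-0.01,0.19],"gripper":1},{"rot":[0,0,0],"offset":[-0.01,-0.01,0.19],"gripper":1}]'

```text
t: 4.13
ee_pos: [553.6, 65.8, 145.4]
ee_rot: [-0.001, 0.051, 0.999, -0.001]
ft_force: [-0.1, 0.3, -0.4]
finger_gap: 0.007
finger_force: 0.0
```

```bash
python3 -c "
from h import *
go((*W(59,-1.7),132))
im,dp=camera('side')
cv2.imwrite('pics/side2.png',cv2.resize(im[160:250,330:450,::-1],None,fx=5,fy=5,interpolation=cv2.INTER_CUBIC))
"
```

```text
t 4.1333 pos [553.6  65.8 145.4] bal [58.1 -1.1] F [-0.1  0.3 -0.4] rot [-0.0008 -0.0017 -0.0002]
[554.5  65.1 132. ] -> [-0.0048 -0.0028  0.0668]
```

View pics/side2.png

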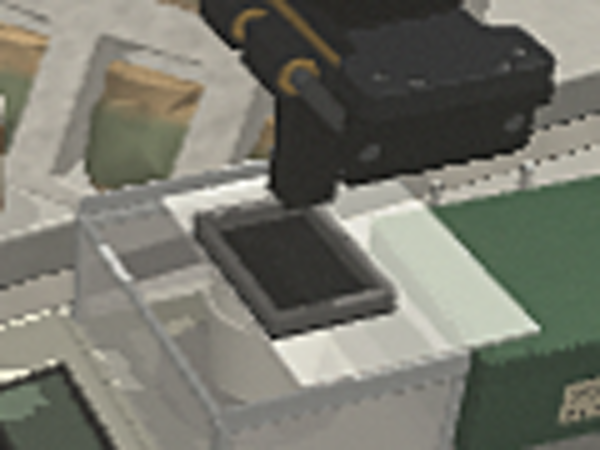

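The side crop shows the tip's lower end at about (305,205), full (391,201). That looks slightly to the back-left of where I expected, so I'll check it by projection.

```bash
cat >> h.py <<'E'
def proj(c,P):
    i=camera_info(c);M=np.array(i["camera_from_world"],float);p=M[:3,:3]@np.array(P,float)+M[:3,3]
    D=np.diag([1.,-1,-1]);return cv2.projectPoints((D@p).reshape(1,1,3),np.zeros(3),np.zeros(3),np.array(i["intrinsics"],float),np.array(i["distortion"],float))[0].ravel()
E
python3 -c "
from h import *
f=lambda P:np.round((proj('side',P)-[330,160])*5)
b=(58.1,-1.1)
for dx,dy in((-9.5,-15),(9.5,-15),(9.5,15),(-9.5,15)): print('tip',f((*W(b[0]+dx,b[1]+dy),128.4)))
for dx,dy in((-23,-33),(23,-33),(23,33),(-23,33),(0,0)): print('floor',f((*W(59+dx,-1.7+dy),111)))
for dx,dy in((-29,-39),(29,-39),(29,39),(-29,39)): print('rim',f((*W(59+dx,-1.7+dy),120.5)))
im,dp=camera('side')
for u,v in((391,198),(391,200),(389,190),(396,199),(389,213),(380,206),(393,220)): print(u,v,np.round(at_depth('side',(u,v),dp[v,u]),1))
"
```

```text
tip [289. 261.]
tip [330. 251.]
tip [296. 211.]
tip [256. 220.]
floor [278. 327.]
floor [378. 303.]
floor [302. 214.]
floor [208. 235.]
floor [291. 268.]
rim [274. 321.]
rim [401. 291.]
rim [311. 187.]
rim [191. 212.]
391 198 [550.4  57.7 158.2]
391 200 [548.6  54.6 155.8]
389 190 [541.4  56.  181.7]
396 199 [559.7  53.1 155.9]
389 213 [558.9  68.3 109.1]
380 206 [554.   96.3 110.2]
393 220 [545.1  34.7 119.3]
```

```bash
python3 -c "
from h import *
im,dp=camera('side');print(bot.observe()['ee_pos'])
for u in(384,387,390,393,396,399):
  print(u,[(v,*[int(k) for k in at_depth('side',(u,v),dp[v,u])],int(im[v,u].mean())) for v in range(192,212,2)])
"
```

```text
[554.85011511  65.96032244 147.34992535]
384 [(192, 543, 74, 164, 49), (194, 543, 73, 160, 40), (196, 541, 70, 157, 9), (198, 578, 118, 110, 200), (200, 566, 100, 119, 121), (202, 566, 100, 114, 80), (204, 565, 97, 111, 50), (206, 562, 92, 109, 50), (208, 557, 85, 111, 50), (210, 554, 80, 110, 49)]
387 [(192, 544, 65, 169, 44), (194, 543, 63, 166, 45), (196, 543, 62, 161, 43), (198, 542, 60, 159, 38), (200, 540, 57, 156, 39), (202, 574, 99, 112, 81), (204, 571, 95, 110, 48), (206, 568, 90, 109, 48), (208, 564, 84, 109, 51), (210, 560, 78, 109, 50)]
390 [(192, 543, 54, 177, 43), (194, 545, 56, 170, 43), (196, 545, 55, 166, 42), (198, 547, 57, 159, 44), (200, 546, 55, 155, 41), (202, 581, 98, 110, 69), (204, 577, 92, 110, 45), (206, 572, 86, 111, 49), (208, 569, 80, 110, 50), (210, 566, 75, 109, 50)]
393 [(192, 552, 56, 172, 40), (194, 552, 55, 169, 44), (196, 553, 55, 163, 42), (198, 553, 55, 158, 40), (200, 584, 93, 119, 125), (202, 580, 87, 119, 103), (204, 580, 86, 114, 68), (206, 579, 84, 110, 56), (208, 574, 77, 111, 47), (210, 572, 73, 109, 50)]
396 [(192, 557, 54, 173, 41), (194, 559, 54, 167, 41), (196, 559, 54, 162, 31), (198, 562, 56, 155, 29), (200, 600, 103, 107, 179), (202, 595, 95, 108, 189), (204, 581, 77, 119, 128), (206, 580, 75, 115, 79), (208, 579, 73, 112, 74), (210, 577, 69, 109, 50)]
399 [(192, 507, -15, 232, 38), (194, 508, -16, 228, 40), (196, 617, 114, 106, 144), (198, 610, 105, 109, 179), (200, 605, 99, 108, 174), (202, 601, 93, 108, 169), (204, 597, 86, 108, 231), (206, 584, 69, 118, 187), (208, 578, 61, 120, 101), (210, 577, 60, 116, 73)]
```

The depth readings put the fingertips about 24 mm higher than the reported TCP implies; x and y agree. I'll lower in small steps, watching force and depth.

>>> arm_command --deltas '[{"rot":[0,0,0],"offset":[0,0,0.035],"gripper":1},{"rot":[0,0,0],"offset":[0,0,0.07],"gripper":1},{"rot":[0,0,0],"offset":[0,0,0.07],"gripper":1},{"rot":[0,0,0],"offset":[0,0,0.07],"gripper":1}]'

```text
t: 4.62
ee_pos: [554.3, 65.9, 132.6]
ee_rot: [-0.001, 0.051, 0.999, -0.0]
ft_force: [0.0, -0.1, 0.8]
finger_gap: 0.004
finger_force: 0.0
```

```bash
cat >> h.py <<'E'
def tip():
    im,dp=camera('side');s=bot.observe();e=s['ee_pos'];L=[]
    for v in range(150,260):
        for u in range(280,440):
            if dp[v,u]>0 and im[v,u].mean()<70: L.append(at_depth('side',(u,v),dp[v,u]))
    L=np.array(L);k=(abs(L[:,0]-e[0])<25)&(abs(L[:,1]-e[1])<25)&(L[:,2]>e[2]-40)
    F=L[k];hi=F[F[:,2]>113]
    print("ee",np.round(e,1),"F",np.round(s['ft_force'],1),"tip z",np.round(np.sort(hi[:,2])[:12]),"x,y range of finger",np.round(np.percentile(hi[:,:2],[3,97],axis=0)))
E
python3 -c "
from h import *
tip()"
```

```text
ee [554.6  65.9 133. ] F [ 0.3 -0.4  0.1] tip z [113. 114. 114. 114. 115. 116. 117. 119. 119. 119. 119. 120.] x,y range of finger [[530.  47.]
 [561.  86.]]
```

```bash
python3 -c "
from h import *
im,dp=camera('side')
for u in(388,391,394):
  print(u,[(v,*[int(k) for k in at_depth('side',(u,v),dp[v,u])]) for v in range(194,216,2)])
"
```

```text
388 [(194, 541, 57, 171), (196, 542, 58, 164), (198, 541, 55, 162), (200, 542, 56, 156), (202, 541, 54, 153), (204, 543, 55, 146), (206, 544, 55, 140), (208, 566, 83, 109), (210, 561, 76, 110), (212, 559, 72, 108), (214, 555, 66, 108)]
391 [(194, 546, 54, 171), (196, 548, 55, 165), (198, 548, 55, 160), (200, 550, 56, 153), (202, 550, 56, 149), (204, 549, 54, 145), (206, 576, 86, 109), (208, 572, 81, 109), (210, 566, 72, 111), (212, 563, 68, 110), (214, 560, 62, 110)]
394 [(194, 551, 51, 171), (196, 553, 53, 165), (198, 556, 55, 158), (200, 557, 55, 152), (202, 556, 54, 148), (204, 558, 54, 142), (206, 579, 81, 112), (208, 578, 77, 109), (210, 574, 72, 108), (212, 569, 65, 110), (214, 566, 61, 108)]
```

>>> arm_command --deltas '[{"rot":[0,0,0],"offset":[0,0,0.03],"gripper":1},{"rot":[0,0,0],"offset":[0,0,0.06],"gripper":1},{"rot":[0,0,0],"offset":[0,0,0.06],"gripper":1},{"rot":[0,0,0],"offset":[0,0,0.06],"gripper":1}]'

```text
t: 5.05
ee_pos: [554.3, 65.9, 120.6]
ee_rot: [-0.001, 0.051, 0.999, -0.0]
ft_force: [0.1, 0.1, 0.8]
finger_gap: 0.008
finger_force: 0.0
```

```bash
python3 -c "
from h import *
im,dp=camera('side')
cv2.imwrite('pics/side3.png',cv2.resize(im[160:250,330:450,::-1],None,fx=5,fy=5,interpolation=cv2.INTER_CUBIC))
go((*W(59,-1.7),110))
for u in(388,391,394):
  print(u,[(v,*[int(k) for k in at_depth('side',(u,v),dp[v,u])]) for v in range(200,220,2)])
"
```

```text
t 5.1 pos [554.5  65.9 120.9] bal [59.  -0.9] F [ 0.2 -0.9 -0.4] rot [-0.0002 -0.0003 -0.0002]
[554.5  65.1 110. ] -> [-0.0001 -0.004   0.0546]
388 [(200, 541, 55, 157), (202, 542, 55, 152), (204, 543, 55, 146), (206, 543, 55, 141), (208, 545, 57, 134), (210, 545, 55, 130), (212, 558, 71, 109), (214, 553, 63, 111), (216, 550, 59, 109), (218, 547, 54, 109)]
391 [(200, 546, 52, 157), (202, 549, 55, 149), (204, 549, 54, 145), (206, 551, 54, 139), (208, 551, 54, 134), (210, 553, 55, 127), (212, 564, 69, 109), (214, 560, 62, 110), (216, 555, 56, 110), (218, 552, 51, 109)]
394 [(200, 554, 52, 155), (202, 556, 54, 148), (204, 557, 53, 143), (206, 559, 55, 136), (208, 559, 54, 131), (210, 574, 72, 109), (212, 570, 66, 109), (214, 565, 59, 110), (216, 562, 54, 109), (218, 557, 47, 110)]
```

View pics/side3.png

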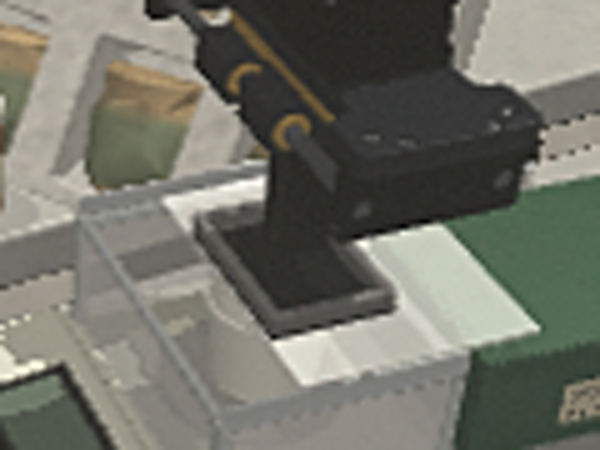

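Tips (crop ≈(300,250)) hang inside the tray outline at z≈127, just above the rim. I'll lower another 12 mm, slowly.

>>> arm_command --deltas '[{"rot":[0,0,0],"offset":[0,0,0.02],"gripper":1},{"rot":[0,0,0],"offset":[0,0,0.04],"gripper":1},{"rot":[0,0,0],"offset":[0,0,0.05],"gripper":1},{"rot":[0,0,0],"offset":[0,0,0.06],"gripper":1},{"rot":[0,0,0],"offset":[0,0,0.06],"gripper":1}]'

```text
t: 5.52
ee_pos: [554.4, 65.9, 108.6]
ee_rot: [-0.0, 0.051, 0.999, -0.0]
ft_force: [-0.2, -0.0, -0.1]
finger_gap: 0.003
finger_force: 0.0
```

```bash
python3 -c "
from h import *
im,dp=camera('side')
go((*W(8.5,-1),109))
for u in(388,391,394):
  print(u,[(v,*[int(k) for k in at_depth('side',(u,v),dp[v,u])]) for v in range(206,220,1)])
"
```

```text
t 5.5667 pos [554.5  65.9 108.9] bal [59.  -0.9] F [-0.2  0.6  0.4] rot [-0.0002 -0.0003 -0.0002]
[504.3  71.  109. ] -> [ 0.2523 -0.0005 -0.0004]
388 [(206, 543, 54, 142), (207, 544, 55, 138), (208, 545, 56, 134), (209, 545, 55, 132), (210, 545, 55, 130), (211, 545, 55, 127), (212, 547, 57, 123), (213, 546, 55, 121), (214, 547, 56, 118), (215, 548, 57, 114), (216, 550, 59, 110), (217, 548, 56, 109), (218, 547, 54, 109), (219, 544, 50, 110)]
391 [(206, 550, 53, 140), (207, 551, 55, 136), (208, 551, 54, 134), (209, 553, 56, 130), (210, 554, 57, 126), (211, 553, 55, 124), (212, 555, 57, 120), (213, 554, 55, 119), (214, 554, 55, 117), (215, 558, 60, 109), (216, 556, 57, 109), (217, 554, 54, 109), (218, 552, 51, 110), (219, 550, 48, 110)]
394 [(206, 558, 54, 137), (207, 559, 54, 134), (208, 558, 53, 132), (209, 558, 53, 129), (210, 560, 54, 126), (211, 560, 54, 124), (212, 560, 53, 121), (213, 560, 53, 119), (214, 565, 59, 110), (215, 564, 57, 109), (216, 563, 55, 108), (217, 560, 51, 109), (218, 557, 47, 111), (219, 557, 47, 108)]
```

Tips sit at z≈114 in the tray with no contact. Now I'll push the cover shut slowly.

>>> arm_command --deltas '[{"rot":[0,0,0],"offset":[0.02,0,0],"gripper":1},{"rot":[0,0,0],"offset":[0.04,0,0],"gripper":1},{"rot":[0,0,0],"offset":[0.055,0,0],"gripper":1},{"rot":[0,0,0],"offset":[0.07,0,0],"gripper":1},{"rot":[0,0,0],"offset":[0.085,0,0],"gripper":1},{"rot":[0,0,0],"offset":[0.1,0,0],"gripper":1},{"rot":[0,0,0],"offset":[0.115,0,0],"gripper":1},{"rot":[0,0,0],"offset":[0.13,0,0],"gripper":1},{"rot":[0,0,0],"offset":[0.145,0,0],"gripper":1},{"rot":[0,0,0],"offset":[0.16,0,0],"gripper":1}]'

```text
t: 6.4
ee_pos: [522.6, 69.2, 109.2]
ee_rot: [0.0, 0.051, 0.999, -0.0]
ft_force: [2.3, -1.3, 0.5]
finger_gap: -0.001
finger_force: 0.7
```

>>> arm_command --deltas '[{"rot":[0,0,0],"offset":[0.015,0,0],"gripper":1},{"rot":[0,0,0],"offset":[0.03,0,0],"gripper":1},{"rot":[0,0,0],"offset":[0.045,0,0],"gripper":1},{"rot":[0,0,0],"offset":[0.06,0,0],"gripper":1},{"rot":[0,0,0],"offset":[0.07,0,0],"gripper":1},{"rot":[0,0,0],"offset":[0.08,0,0],"gripper":1},{"rot":[0,0,0],"offset":[0.08,0,0],"gripper":1},{"rot":[0,0,0],"offset":[0.08,0,0],"gripper":1}]'

```text
t: 7.07
ee_pos: [506.8, 71.0, 109.2]
ee_rot: [-0.0, 0.051, 0.999, 0.0]
ft_force: [0.5, 0.1, 0.7]
finger_gap: 0.004
finger_force: 0.3
```

```bash
python3 -c "
from h import *
im,dp=camera('side')
cv2.imwrite('pics/side4.png',cv2.resize(im[150:270,310:450,::-1],None,fx=5,fy=5,interpolation=cv2.INTER_CUBIC))
go((*W(8.5,-1),109))
"
```

```text
t 7.1167 pos [506.8  71.  109.1] bal [11.  -0.7] F [1.  0.6 0.1] rot [ 0.     -0.0002 -0.0001]
[504.3  71.  109. ] -> [ 0.0123 -0.0013  0.0006]
```

View pics/side4.png

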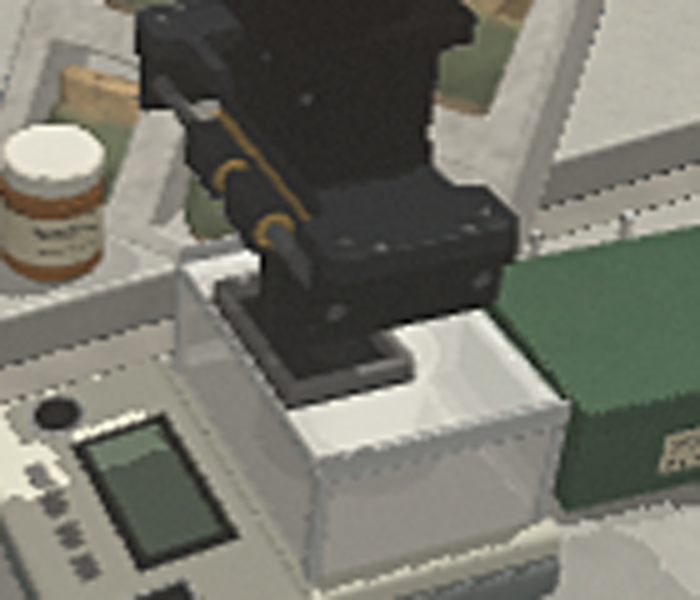

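The cover is nearly shut: its rear edge meets the shield's back edge near crop (530,360). I'll press gently on until the stop shows in the force.

>>> arm_command --deltas '[{"rot":[0,0,0],"offset":[0.008,0,0],"gripper":1},{"rot":[0,0,0],"offset":[0.016,0,0],"gripper":1},{"rot":[0,0,0],"offset":[0.02,0,0],"gripper":1},{"rot":[0,0,0],"offset":[0.02,0,0],"gripper":1}]'

```text
t: 7.45
ee_pos: [506.2, 71.0, 109.7]
ee_rot: [0.004, 0.051, 0.999, 0.0]
ft_force: [15.6, -1.2, -10.5]
finger_gap: 0.004
finger_force: 7.8
```

>>> arm_command --deltas '[{"rot":[0,0,0],"offset":[0.006,0,0],"gripper":1},{"rot":[0,0,0],"offset":[0.01,0,0],"gripper":1},{"rot":[0,0,0],"offset":[0.01,0,0],"gripper":1}]'

```text
t: 7.7
ee_pos: [505.9, 71.0, 110.1]
ee_rot: [0.005, 0.051, 0.999, 0.0]
ft_force: [22.4, -1.2, -15.3]
finger_gap: 0.004
finger_force: 11.3
```

The force jump shows the cover is at its shut stop. Now I'll back off to the tray centre and lift straight out.

>>> arm_command --deltas '[{"rot":[0,0,0],"offset":[-0.04,0,0],"gripper":1},{"rot":[0,0,0],"offset":[-0.08,0,0],"gripper":1},{"rot":[0,0,0],"offset":[-0.085,0,0],"gripper":1},{"rot":[0,0,0],"offset":[-0.085,0,-0.08],"gripper":1},{"rot":[0,0,0],"offset":[-0.085,0,-0.2],"gripper":1},{"rot":[0,0,0],"offset":[-0.085,0,-0.25],"gripper":1},{"rot":[0,0,0],"offset":[-0.085,0,-0.25],"gripper":1}]'

```text
t: 8.28
ee_pos: [519.0, 70.0, 161.2]
ee_rot: [0.001, 0.051, 0.999, 0.001]
ft_force: [1.0, -0.2, 0.2]
finger_gap: 0.007
finger_force: 0.0
```

```bash
python3 -c "
from h import *
for c in('side','top'):
    im,dp=camera(c)
    for n,z in(('cover_pull',111),('tare_sensor',43)):
        for k in spot_point(c,n)[:1]: p=at_z(c,k['uv'],z)[:2];print(c,n,k['conf'],np.round(p),'bal',np.round([(p-O)@BX,(p-O)@BY]))
go((*TARE,158),(*TARE,90),(*TARE,56))
"
```

```text
side cover_pull 0.94 [517.  76.] bal [20.  5.]
side tare_sensor 0.71 [434. 139.] bal [-69.  60.]
top cover_pull 0.57 [514.  69.] bal [19. -2.]
top tare_sensor 0.91 [429. 143.] bal [-74.  63.]
t 8.5833 pos [517.2  69.6 158.1] bal [21.5 -1. ] F [ 0.1 -0.2  0.5] rot [-0.0005 -0.001  -0.0001]
[433.6 141.5 158. ] -> [0.4524 0.3149 0.0012]
[433.6 141.5  90. ] -> [0.4519 0.3152 0.3412]
[433.6 141.5  56. ] -> [0.4516 0.3153 0.5112]
```

>>> arm_command --deltas '[{"rot":[0,0,0],"offset":[0.15,0.1,0],"gripper":1},{"rot":[0,0,0],"offset":[0.3,0.2,0],"gripper":1},{"rot":[0,0,0],"offset":[0.4,0.28,0],"gripper":1},{"rot":[0,0,0],"offset":[0.453,0.315,0],"gripper":1},{"rot":[0,0,0],"offset":[0.453,0.315,0.12],"gripper":1},{"rot":[0,0,0],"offset":[0.453,0.315,0.24],"gripper":1},{"rot":[0,0,0],"offset":[0.453,0.315,0.33],"gripper":1},{"rot":[0,0,0],"offset":[0.453,0.315,0.33],"gripper":1},{"rot":[0,0,0],"offset":[0.453,0.315,0.33],"gripper":1}]'

```text
t: 9.33
ee_pos: [433.4, 141.1, 92.5]
ee_rot: [-0.001, 0.051, 0.999, -0.001]
ft_force: [0.9, 0.4, -0.6]
finger_gap: 0.008
finger_force: 0.0
```

```bash
python3 -c "
from h import *
im,dp=camera('side')
cv2.imwrite('pics/side5.png',cv2.resize(im[160:280,260:400,::-1],None,fx=5,fy=5,interpolation=cv2.INTER_CUBIC))
go((*TARE,56))
for u in(316,319,322,325,328):
  print(u,[(v,*[int(k) for k in at_depth('side',(u,v),dp[v,u])]) for v in range(210,240,2)])
"
```

```text
t 9.3833 pos [434.2 141.5  93.5] bal [-68.4  62. ] F [ 0.6  0.2 -0.3] rot [-0.0004 -0.0002 -0.0004]
[433.6 141.5  56. ] -> [ 0.0029 -0.      0.1874]
316 [(210, 422, 145, 107), (212, 422, 145, 101), (214, 477, 266, -8), (216, 478, 268, -16), (218, 479, 269, -24), (220, 478, 267, -29), (222, 866, 1117, -804), (224, 855, 1092, -796), (226, 851, 1083, -803), (228, 843, 1065, -801), (230, 427, 156, 39), (232, 424, 151, 38), (234, 422, 145, 38), (236, 419, 139, 38), (238, 415, 131, 40)]
319 [(210, 387, 56, 181), (212, 388, 58, 174), (214, 388, 58, 169), (216, 422, 130, 101), (218, 487, 269, -27), (220, 487, 269, -33), (222, 881, 1107, -802), (224, 869, 1082, -793), (226, 867, 1077, -804), (228, 437, 161, 38), (230, 432, 150, 42), (232, 429, 144, 42), (234, 427, 139, 41), (236, 424, 133, 41), (238, 422, 130, 38)]
322 [(210, 393, 54, 180), (212, 392, 53, 176), (214, 429, 130, 104), (216, 495, 267, -22), (218, 495, 267, -28), (220, 907, 1121, -806), (222, 897, 1099, -801), (224, 890, 1086, -804), (226, 883, 1071, -805), (228, 442, 155, 41), (230, 437, 146, 43), (232, 435, 141, 43), (234, 433, 137, 41), (236, 430, 131, 40), (238, 427, 124, 41)]
325 [(210, 399, 55, 178), (212, 399, 55, 173), (214, 436, 129, 103), (216, 505, 268, -25), (218, 504, 266, -31), (220, 920, 1106, -799), (222, 913, 1092, -801), (224, 904, 1074, -800), (226, 450, 158, 42), (228, 447, 151, 43), (230, 444, 144, 43), (232, 441, 137, 43), (234, 438, 132, 43), (236, 437, 130, 38), (238, 433, 122, 40)]
328 [(210, 405, 54, 176), (212, 405, 54, 171), (214, 514, 268, -21), (216, 514, 268, -28), (218, 945, 1119, -802), (220, 937, 1103, -803), (222, 928, 1084, -801), (224, 919, 1066, -800), (226, 456, 154, 43), (228, 454, 149, 41), (230, 451, 143, 42), (232, 447, 134, 44), (234, 445, 130, 42), (236, 441, 123, 42), (238, 439, 118, 42)]
```

View pics/side5.png

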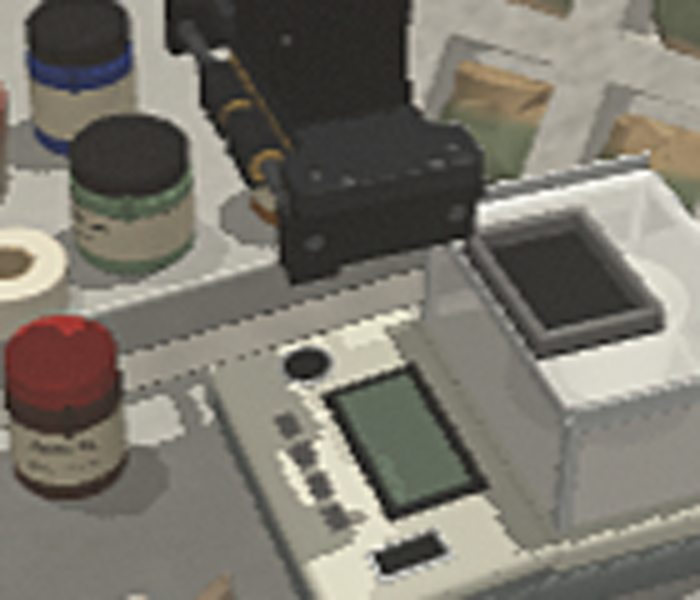

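Tips (crop ≈(315,275), z≈100) are straight above the round window at (306,364), and the cover is visibly shut. I'll descend to a fingertip height of about 62 mm, 19 mm above the sensor, and dwell there.

>>> arm_command --deltas '[{"rot":[0,0,0],"offset":[0.002,-0.003,0.06],"gripper":1},{"rot":[0,0,0],"offset":[0.002,-0.003,0.12],"gripper":1},{"rot":[0,0,0],"offset":[0.002,-0.003,0.16],"gripper":1},{"rot":[0,0,0],"offset":[0.002,-0.003,0.185],"gripper":1},{"rot":[0,0,0],"offset":[0.002,-0.003,0.185],"gripper":1},{"rot":[0,0,0],"offset":[0.002,-0.003,0.185],"gripper":1}]'

```text
t: 9.88
ee_pos: [434.0, 141.1, 56.6]
ee_rot: [0.0, 0.051, 0.999, 0.0]
ft_force: [-0.1, -0.2, -0.6]
finger_gap: 0.003
finger_force: 0.0
```

```bash
python3 -c "
from h import *
im,dp=camera('side')
go((*TARE,56))
for u in(318,321,324):
  print(u,[(v,*[int(k) for k in at_depth('side',(u,v),dp[v,u])]) for v in range(214,238,1)])
"
```

```text
t 9.9333 pos [434.1 141.2  56.8] bal [-68.5  61.7] F [ 0.3 -0.4  0.3] rot [ 0.0002  0.0003 -0.0003]
[433.6 141.5  56. ] -> [0.0027 0.0012 0.0039]
318 [(214, 387, 60, 168), (215, 387, 61, 165), (216, 387, 60, 164), (217, 388, 61, 160), (218, 387, 60, 159), (219, 387, 61, 155), (220, 387, 60, 154), (221, 388, 61, 150), (222, 388, 61, 148), (223, 387, 60, 146), (224, 387, 60, 144), (225, 387, 60, 142), (226, 388, 63, 136), (227, 388, 61, 135), (228, 421, 134, 65), (229, 420, 131, 65), (230, 430, 152, 41), (231, 428, 148, 42), (232, 427, 145, 42), (233, 425, 141, 43), (234, 425, 140, 41), (235, 423, 137, 41), (236, 422, 134, 41), (237, 421, 134, 38)]
321 [(214, 389, 51, 174), (215, 388, 49, 173), (216, 388, 49, 171), (217, 389, 51, 167), (218, 388, 48, 167), (219, 388, 49, 164), (220, 389, 50, 160), (221, 389, 51, 157), (222, 391, 55, 151), (223, 392, 58, 146), (224, 392, 56, 145), (225, 392, 56, 143), (226, 391, 55, 141), (227, 392, 57, 137), (228, 392, 56, 135), (229, 439, 155, 39), (230, 435, 147, 43), (231, 434, 145, 43), (232, 433, 142, 42), (233, 432, 141, 41), (234, 430, 136, 42), (235, 429, 133, 42), (236, 428, 132, 41), (237, 426, 128, 41)]
324 [(214, 394, 48, 175), (215, 393, 47, 173), (216, 394, 48, 170), (217, 394, 49, 167), (218, 394, 48, 165), (219, 395, 50, 160), (220, 394, 49, 159), (221, 397, 55, 151), (222, 398, 56, 148), (223, 398, 56, 146), (224, 398, 56, 143), (225, 397, 55, 142), (226, 397, 54, 140), (227, 398, 55, 136), (228, 398, 55, 134), (229, 443, 148, 43), (230, 442, 145, 43), (231, 440, 140, 44), (232, 438, 138, 44), (233, 437, 136, 42), (234, 436, 133, 42), (235, 435, 131, 42), (236, 434, 129, 40), (237, 433, 127, 39)]
```

>>> arm_command --deltas '[{"rot":[0,0,0],"offset":[0,0,0],"gripper":1},{"rot":[0,0,0],"offset":[0,0,0],"gripper":1},{"rot":[0,0,0],"offset":[0,0,0],"gripper":1},{"rot":[0,0,0],"offset":[0,0,0],"gripper":1},{"rot":[0,0,0],"offset":[0,0,0],"gripper":1},{"rot":[0,0,0],"offset":[0,0,0],"gripper":1},{"rot":[0,0,0],"offset":[0,0,0],"gripper":1},{"rot":[0,0,0],"offset":[0,0,0],"gripper":1},{"rot":[0,0,0],"offset":[0,0,0],"gripper":1},{"rot":[0,0,0],"offset":[0,0,0],"gripper":1}]'

```text
t: 10.77
ee_pos: [433.7, 141.0, 56.1]
ee_rot: [-0.0, 0.051, 0.999, -0.0]
ft_force: [0.2, -1.0, -0.4]
finger_gap: 0.006
finger_force: 0.0
```

>>> arm_command --deltas '[{"rot":[0,0,0],"offset":[0,0,0],"gripper":1},{"rot":[0,0,0],"offset":[0,0,0],"gripper":1},{"rot":[0,0,0],"offset":[0,0,0],"gripper":1},{"rot":[0,0,0],"offset":[0,0,0],"gripper":1},{"rot":[0,0,0],"offset":[0,0,0],"gripper":1},{"rot":[0,0,0],"offset":[0,0,0],"gripper":1},{"rot":[0,0,0],"offset":[0,0,0],"gripper":1},{"rot":[0,0,0],"offset":[0,0,0],"gripper":1},{"rot":[0,0,0],"offset":[0,0,0],"gripper":1},{"rot":[0,0,0],"offset":[0,0,0],"gripper":1}]'

```text
t: 11.6
ee_pos: [433.7, 141.1, 56.2]
ee_rot: [-0.0, 0.051, 0.999, -0.0]
ft_force: [0.4, -0.1, 0.3]
finger_gap: 0.004
finger_force: 0.0
```

>>> arm_command --deltas '[{"rot":[0,0,0],"offset":[0,0,0],"gripper":1},{"rot":[0,0,0],"offset":[0,0,0],"gripper":1},{"rot":[0,0,0],"offset":[0,0,0],"gripper":1},{"rot":[0,0,0],"offset":[0,0,0],"gripper":1},{"rot":[0,0,0],"offset":[0,0,0],"gripper":1},{"rot":[0,0,0],"offset":[0,0,0],"gripper":1},{"rot":[0,0,0],"offset":[0,0,0],"gripper":1},{"rot":[0,0,0],"offset":[0,0,0],"gripper":1},{"rot":[0,0,0],"offset":[0,0,0],"gripper":1},{"rot":[0,0,0],"offset":[0,0,0],"gripper":1}]'

```text
t: 12.43
ee_pos: [433.7, 141.1, 56.2]
ee_rot: [0.0, 0.051, 0.999, -0.0]
ft_force: [-0.0, 0.6, 0.3]
finger_gap: 0.008
finger_force: 0.0
```

>>> arm_command --deltas '[{"rot":[0,0,0],"offset":[0,0,-0.15],"gripper":1},{"rot":[0,0,0],"offset":[0,0,-0.35],"gripper":1},{"rot":[0,0,0],"offset":[0,0,-0.52],"gripper":1},{"rot":[0,0,0],"offset":[-0.12,-0.08,-0.52],"gripper":1},{"rot":[0,0,0],"offset":[-0.27,-0.18,-0.52],"gripper":1},{"rot":[0,0,0],"offset":[-0.4,-0.28,-0.52],"gripper":1},{"rot":[0,0,0],"offset":[-0.455,-0.315,-0.52],"gripper":1},{"rot":[0,0,0],"offset":[-0.455,-0.315,-0.52],"gripper":1},{"rot":[0,0,0],"offset":[-0.455,-0.315,-0.52],"gripper":1}]'

```text
t: 13.18
ee_pos: [517.8, 68.7, 159.8]
ee_rot: [-0.0, 0.052, 0.999, -0.0]
ft_force: [-0.6, 0.5, -0.0]
finger_gap: 0.004
finger_force: 0.0
```

```bash
python3 -c "
from h import *
im,dp=camera('side')
for k in spot_point('side','cover_pull')[:1]: p=at_z('side',k['uv'],111)[:2];print(k['conf'],'bal',np.round([(p-O)@BX,(p-O)@BY]))
go((*W(22,-1),109),(*W(73,-1),109))
"
```

```text
0.56 bal [18. -2.]
t 13.2833 pos [517.   70.  159.9] bal [21.3 -0.6] F [0.2 0.8 0.5] rot [ 0.0001 -0.0006  0.0004]
[517.7  69.6 109. ] -> [-0.0039 -0.0018  0.2544]
[568.5  64.4 109. ] -> [-0.2589 -0.002   0.2542]
```

Straight back down into the tray, then a push to the back.

>>> arm_command --deltas '[{"rot":[0,0,0],"offset":[0,0,0.08],"gripper":1},{"rot":[0,0,0],"offset":[0,0,0.15],"gripper":1},{"rot":[0,0,0],"offset":[0,0,0.19],"gripper":1},{"rot":[0,0,0],"offset":[0,0,0.22],"gripper":1},{"rot":[0,0,0],"offset":[0,0,0.24],"gripper":1},{"rot":[0,0,0],"offset":[0,0,0.253],"gripper":1},{"rot":[0,0,0],"offset":[0,0,0.253],"gripper":1},{"rot":[0,0,0],"offset":[0,0,0.253],"gripper":1}]'

```text
t: 13.95
ee_pos: [518.0, 69.2, 109.9]
ee_rot: [0.0, 0.051, 0.999, 0.0]
ft_force: [-0.3, -0.3, 0.1]
finger_gap: 0.007
finger_force: 0.0
```

>>> arm_command --deltas '[{"rot":[0,0,0],"offset":[-0.02,0,0],"gripper":1},{"rot":[0,0,0],"offset":[-0.04,0,0],"gripper":1},{"rot":[0,0,0],"offset":[-0.055,0,0],"gripper":1},{"rot":[0,0,0],"offset":[-0.07,0,0],"gripper":1},{"rot":[0,0,0],"offset":[-0.085,0,0],"gripper":1},{"rot":[0,0,0],"offset":[-0.1,0,0],"gripper":1},{"rot":[0,0,0],"offset":[-0.115,0,0],"gripper":1},{"rot":[0,0,0],"offset":[-0.13,0,0],"gripper":1},{"rot":[0,0,0],"offset":[-0.145,0,0],"gripper":1},{"rot":[0,0,0],"offset":[-0.16,0,0],"gripper":1}]'

```text
t: 14.78
ee_pos: [549.9, 65.8, 109.5]
ee_rot: [-0.0, 0.051, 0.999, -0.0]
ft_force: [-2.0, 0.5, 1.3]
finger_gap: 0.001
finger_force: 0.7
```

```bash
python3 -c "
from h import *
go((*W(100,-1),109))
"
```

```text
t 14.7833 pos [549.9  65.8 109.5] bal [54.3 -1.5] F [-2.   0.5  1.3] rot [-0.     -0.0001 -0.0002]
[595.3  61.7 109. ] -> [-0.2283  0.0023  0.0025]
```

>>> arm_command --deltas '[{"rot":[0,0,0],"offset":[-0.018,0,0],"gripper":1},{"rot":[0,0,0],"offset":[-0.036,0,0],"gripper":1},{"rot":[0,0,0],"offset":[-0.054,0,0],"gripper":1},{"rot":[0,0,0],"offset":[-0.072,0,0],"gripper":1},{"rot":[0,0,0],"offset":[-0.09,0,0],"gripper":1},{"rot":[0,0,0],"offset":[-0.108,0,0],"gripper":1},{"rot":[0,0,0],"offset":[-0.126,0,0],"gripper":1},{"rot":[0,0,0],"offset":[-0.144,0,0],"gripper":1},{"rot":[0,0,0],"offset":[-0.162,0,0],"gripper":1},{"rot":[0,0,0],"offset":[-0.18,0,0],"gripper":1}]'

```text
t: 15.62
ee_pos: [585.8, 62.2, 109.6]
ee_rot: [-0.0, 0.051, 0.999, -0.0]
ft_force: [-1.2, 0.5, 0.8]
finger_gap: 0.007
finger_force: 0.7
```

>>> arm_command --deltas '[{"rot":[0,0,0],"offset":[-0.01,0,0],"gripper":1},{"rot":[0,0,0],"offset":[-0.02,0,0],"gripper":1},{"rot":[0,0,0],"offset":[-0.03,0,0],"gripper":1},{"rot":[0,0,0],"offset":[-0.04,0,0],"gripper":1},{"rot":[0,0,0],"offset":[-0.045,0,0],"gripper":1},{"rot":[0,0,0],"offset":[-0.05,0,0],"gripper":1},{"rot":[0,0,0],"offset":[-0.05,0,0],"gripper":1}]'

```text
t: 16.2
ee_pos: [595.1, 61.2, 109.5]
ee_rot: [-0.0, 0.051, 0.999, -0.0]
ft_force: [-2.3, 0.8, 0.3]
finger_gap: -0.001
finger_force: 1.4
```

```bash
python3 -c "
from h import *
go((*W(102.5,-1),109))
"
```

```text
t 16.2 pos [595.1  61.2 109.5] bal [99.9 -1.5] F [-2.3  0.8  0.3] rot [-0.0001 -0.0005 -0.0001]
[597.8  61.4 109. ] -> [-0.0132  0.0024  0.0023]
```

>>> arm_command --deltas '[{"rot":[0,0,0],"offset":[-0.008,0,0],"gripper":1},{"rot":[0,0,0],"offset":[-0.016,0,0],"gripper":1},{"rot":[0,0,0],"offset":[-0.02,0,0],"gripper":1},{"rot":[0,0,0],"offset":[-0.02,0,0],"gripper":1}]'

```text
t: 16.53
ee_pos: [595.7, 61.2, 109.1]
ee_rot: [-0.004, 0.051, 0.999, 0.0]
ft_force: [-18.2, 1.8, 13.8]
finger_gap: 0.009
finger_force: 9.6
```

>>> arm_command --deltas '[{"rot":[0,0,0],"offset":[-0.005,0,0],"gripper":1},{"rot":[0,0,0],"offset":[-0.01,0,0],"gripper":1},{"rot":[0,0,0],"offset":[-0.01,0,0],"gripper":1}]'

```text
t: 16.78
ee_pos: [595.9, 61.2, 108.9]
ee_rot: [-0.006, 0.051, 0.999, 0.0]
ft_force: [-27.2, 2.5, 19.6]
finger_gap: 0.005
finger_force: 13.7
```

The firm stop is reached, and the total travel of 90 mm matches 65 mm plus the tray play. I'll back off to the tray centre and lift clear.

>>> arm_command --deltas '[{"rot":[0,0,0],"offset":[0.04,0,0],"gripper":1},{"rot":[0,0,0],"offset":[0.08,0,0],"gripper":1},{"rot":[0,0,0],"offset":[0.085,0,0],"gripper":1},{"rot":[0,0,0],"offset":[0.085,0,-0.08],"gripper":1},{"rot":[0,0,0],"offset":[0.085,0,-0.25],"gripper":1},{"rot":[0,0,0],"offset":[0.085,0,-0.45],"gripper":1},{"rot":[0,0,0],"offset":[0.085,0,-0.6],"gripper":1},{"rot":[0,0,0],"offset":[0.085,0,-0.6],"gripper":1},{"rot":[0,0,0],"offset":[0.085,0,-0.6],"gripper":1}]'

```text
t: 17.53
ee_pos: [586.0, 62.3, 231.7]
ee_rot: [0.002, 0.051, 0.999, 0.001]
ft_force: [-1.8, -0.7, -0.9]
finger_gap: 0.007
finger_force: 0.0
```

```bash
python3 -c "
from h import *
im,dp=camera('side');cv2.imwrite('pics/side6.png',cv2.resize(im[140:300,250:460,::-1],None,fx=3,fy=3,interpolation=cv2.INTER_CUBIC))
for k in spot_point('side','cover_pull')[:1]: p=at_z('side',k['uv'],111)[:2];print(k['conf'],'bal',np.round([(p-O)@BX,(p-O)@BY]))
for k in spot_point('side','cup')[:1]: print(k['conf'],np.round(at_z('side',k['uv'],53.5)))
go()
"
```

```text
0.93 bal [82. -6.]
0.82 [551.  73.  54.]
t 17.6833 pos [584.   62.3 228.4] bal [88.7 -1.5] F [-0.1 -0.3 -0.3] rot [-0.0004 -0.0008 -0.0002]
```

View pics/side6.png

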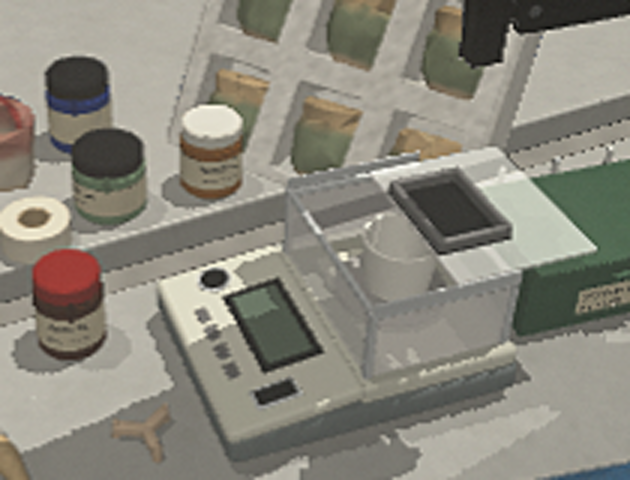

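The cover is fully back (tray at crop ≈(450,210)), the cup stands on the pan at (400,255), all the bystanders are in place, and the gripper is clear.

```bash
python3 -c "
from h import *
print(bot.job_done())"
```

```text
the job is handed in; nothing more can be done
None
```

I pushed the cover shut to its stop, dwelt about 2.5 s roughly 20 mm above the round tare sensor, then pushed the cover fully open to its stop; the last picture shows the cup and bystanders in place, and the job is handed in with no verdict returned.

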